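Find the concealed catch in the lid of a rosewood seal box

TASK

The rosewood box hides a drawer, and its concealed catch is one of the five identical square inlays sunk in the lid: only that one goes in under a light press. Feel along the inlays with the closed fingertips, pressing each one gently, until you find the catch; press it in so that the drawer springs out by itself, then take the hand clear of the box. Do not touch the drawer, pick nothing up, and leave the jar, the glass weight and the two seals standing where they are.

Things in the scene. Friction and masses are not known exactly. Their poses are not given: they have to be found in the camera images.
- box: Closed rosewood box fixed to the shelf, 160 (x) by 300 (y) by 90 mm high, its flat top at z = 90 mm; origin at the centre of its underside, z up. The hidden drawer is in its -x side (towards the robot), brass hinges on its +x side. It stands turned by up to 0.3 rad.
- lid_mid (a point): Centre of the box's flat top, axes as the box. Five square wells of 46 mm lie in a row along y, centred at x = 0 and y = -108, -54, 0, 54 and 108 mm. Each holds a 43 mm square wooden inlay with a thin carved disc, its face 1.5 mm below the top. All five look alike; four are firm and one, in a different well each time, is the catch.
- catch (a joint): Press of the sprung inlay (the catch), straight down: 0 at rest, 0.006 m fully in. It begins to give at about 2 N, needs about 4 N fully in, springs back when let go, and frees the drawer at about 0.0035 m (5 mm below the lid's top). The firm inlays sit on stiff cork: they give only 1 mm per 6 N. Its well is not told.
- drawer (a joint): Hidden drawer, 270 mm wide and 40 mm high, low in the box's -x side: 0 shut and latched, 0.045 m sprung fully out (towards -x of the box). A spring drives it out within about a second when the catch frees it, and it stays out.
- jar: White ceramic seal pad jar with lid, 74 mm across, 45 mm high, loose, to the +y side of the box; origin at the centre of its underside.
- weight: Square glass weight, 50 by 50 by 30 mm, loose, to the -y side of the box; origin at the centre of its underside.
- seal_a: Reddish stone seal with a domed top, 26 mm square, 68 mm high, standing loose behind the box (+x side); origin at the centre of its underside.
- seal_b: Reddish stone seal with a flat top, 30 mm square, 45 mm high, standing loose behind the box (+x side); origin at the centre of its underside.
Things that resemble listed ones, but are neither listed nor needed, are in the scene too. Of the things that look like the jar, the smallest one is meant. Leave any purple look-alike of the seal_b alone.

How it is judged:
On the way:
1. the catch is pressed in by at least 3 mm (value of joint catch above 0.003 m), for 0.05 s.
At the end, for the whole second after the job is handed in: The drawer stands out by more than 38 mm, the catch has sprung back (less than 1.5 mm in), and the jar, weight and seals stand upright within 12 mm of where they were (value of joint drawer above 0.038 m and value of joint catch below 0.0015 m and distance of each of jar, weight, seal_a, seal_b from where it was at the start of the episode below 0.012 m and angle between each of jar, weight, seal_a, seal_b's own z axis and vertical below 0.15 rad); the robot touches nothing.
It fails at once if the fingers or the arm press harder than 60 N on anything (contact force between the fingers and anything else above 60 N or contact force between the arm and box above 60 N).
It fails at once if the drawer is touched by the robot (more than 1 N) (contact force between any of the fingers, the arm and drawer above 1 N).
It fails at once if the jar, the weight or a seal is moved 20 mm or lifted 10 mm (distance of any of jar, weight, seal_a, seal_b from where it was at the start of the episode above 0.02 m or height (world z) of any of jar, weight, seal_a, seal_b above 0.01 m).
It also fails if it takes over 64 s, if anything falls off the work surface, if the arm or the gripper's body presses on something with over 40 N, if the wrist force passes 120 N, or if a joint passes its speed limit or range.

ROBOT

A 6-joint arm with a two-finger parallel gripper is mounted at the origin on the work surface. World frame = base frame: x ahead of the robot, y to its left, z up, the work surface at z = 0. Lengths are in m, angles in rad, forces in N, time in s.
With the tool pointing down it reaches from about 0.35 to 0.85 m from the base axis. Payload 8.1 kg.
Tool frame: the origin (TCP) lies at the very end of the fingers, on their centre line; the grasp point (between the pads) lies 19 mm behind it (robot.grip_depth is the distance from the TCP to the grasp point, in m); z points along the fingers, y is the line along which they close (so a half turn about z gives the same grasp; the last joint's range is limited). The gripper opens to 93 mm and grips with 3 to 60 N. Pads are 15 mm wide; open, the fingers measure 128 mm over their backs; the gripper's body (75 mm by 188 mm) begins 65 mm behind the grasp point.
Start: joints at [-1.384, 0.13, 1.488, -0, 1.523, -0.085], TCP at [0.161, -0.578, 0.183] pointing down, gripper open.
Joint ranges: [-2.96, 2.96], [-0.89, 2.26], [0.02, 2.5], [-1.34, 4.48], [0, 2.73], [-2.66, 2.66]. Speed limits (rad/s): [2.39, 2.39, 2.79, 3.14, 3.14, 3.14].

INTERFACE

Orientations are given as a rotation vector (axis times angle).
In Python, from plant import robot gives the robot as it stands. The module is installed in compiled form; this text tells all that it offers.
- The arm moves only by the shell command python3 -m jog 'ROWS' [FORCE]. ROWS is JSON, a list that holds one entry, the list of rows, each a list of 7 numbers: the turn, a rotation vector about the tool's x, y, z in degrees, then the shift along the tool's x, y, z in cm, then the finger opening in cm, from 0 to 9.3. A call has 1 to 5 rows; each row shifts and turns the commanded pose from where the row before left it, along the tool's axes as they then stand; what a row does not reach is not made up. A row lasts 1/12 s, in which the tool goes at most 41.7 mm and 7.16 degrees, less where a joint would pass 70% of its speed; a pose out of reach is approached as far as the arm can. A call is refused whole if a number of a shift passes 4.17 or a number of a turn 7.16, either way. A call with a gripper value outside its range is refused whole. The fingers move at their own pace and stop on an object; FORCE is the grip in N (left out, the last holds). Time passes only in rows, so rows that do not move let the fingers close. It gives the time, the measured TCP pose, the force and the opening at its end, in the units of the state.
- robot.read_state(): the state, without advancing time (a new reading comes with each control period).
- robot.read_camera(name): name is "scene" or "top" or "wrist"; returns a dict with "img" (400x640x3 uint8, red, green, blue), "fx", "fy", "cx", "cy" (pixels), "extrinsics" (4x4, takes a point from camera to world coordinates). Camera axes: x right, y up, looking along -z (the intrinsics and any distortion apply to the point x, -y, -z); pixel columns grow to the right and rows downward; lengths in m; the calibration is good to about 2 mm. A picture is of the moment at which its call begins. There is no depth.
- robot.close_job(): hands the job in, once; it reports no verdict.
Trained networks look in a picture, given as the dict that the camera call returned (one of the last four; its "shot" number tells which), for a name from the list of things; names that differ only in an ending like _2 or _b are one class to them, and where a whole thing is asked for, a point or a joint stands for the part that bears it (a point fixed in the world has none). Each returns a list of dicts, best first, with "confidence" (0 to 1); they miss things now and then, are a little off and sometimes report something else, mostly with a low value. They report only what shows in the picture. A call takes as long as a camera call. They do not tell look-alikes from the thing itself.
- robot.masks_of(picture, label): "pixels" (400x640 bool, what is visible of it) and "point" ([column, row] in pixels, amid what is visible of it).
- robot.pinpoint(picture, label): "point" ([column, row] in pixels: a listed point, or the origin of a listed thing).
The state is a dict: "t": time; "q": joint angles; "dq": joint speeds; "joint_torque": joint torques, N m; "tool_pos": TCP position; "orientation": TCP orientation; "force": force on the tool from outside, world axes, zero at the start; "wrist_torque": the same for the moment, N m; "opening": finger opening in m.
Only numpy, scipy, OpenCV 4.12 (cv2) and the standard library are available. Lean on these libraries where they do the work, as an engineer would, in place of code of your own. Each camera call takes 0.05 s, during which the arm holds its last target. There are 200 camera calls.

## Working session

There is one attempt and no reset: what is moved stays moved. The work goes in short steps, Python scripts to look and compute and a shell command to move; the robot and the scene stay as the last step left them, time stands still between calls to the robot, and variables do not carry over. Pictures are saved under pics/ and viewed, on a budget of 10 in all, crops included, one or two more only if the job needs it, and the job is handed in when it is done.

```bash
mkdir -p pics; cat > h.py <<'E'
import numpy as np, cv2
from scipy.spatial.transform import Rotation as R
from plant import robot
def ray(p,uv):
    E=np.array(p["extrinsics"]); d=np.array([(uv[0]-p["cx"])/p["fx"],-(uv[1]-p["cy"])/p["fy"],-1.])
    return E[:3,3],E[:3,:3]@d
def at_z(p,uv,z):
    o,d=ray(p,uv); return o+d*(z-o[2])/d[2]
def proj(p,X):
    E=np.array(p["extrinsics"]); c=E[:3,:3].T@(np.array(X)-E[:3,3])
    return p["cx"]+p["fx"]*c[0]/-c[2], p["cy"]-p["fy"]*c[1]/-c[2]
def save(p,n): cv2.imwrite(f"pics/{n}.png",cv2.cvtColor(p["img"],cv2.COLOR_RGB2BGR))
E
python3 - <<'E'
from h import *
np.set_printoptions(precision=4,suppress=True)
for n in ("top","scene"):
    p=robot.read_camera(n); save(p,n+"1"); print(n,[k for k in p if k!="img"],p["extrinsics"])
    for l,z in (("lid_mid",.09),("box",0),("jar",0),("weight",0),("seal_a",0),("seal_b",0)):
        for r in robot.pinpoint(p,l)[:4]: print(l,np.round(r["point"],1),round(r["confidence"],2),at_z(p,r["point"],z))
    m=robot.masks_of(p,"box")
    if m: print(m[0]["confidence"],cv2.minAreaRect(np.argwhere(m[0]["pixels"])[:,::-1].astype(np.float32)))
s=robot.read_state();print(s)
E
```

```text
top ['fx', 'fy', 'cx', 'cy', 'extrinsics', 'shot'] [[ 0.0256  0.9896 -0.1416  0.4663]
 [-0.9997  0.025  -0.0064  0.0831]
 [-0.0028  0.1418  0.9899  1.2595]
 [ 0.      0.      0.      1.    ]]
lid_mid [322.5 245.7] 0.73 [0.5127 0.0766 0.09  ]
box [322.8 246.4] 0.58 [0.5143 0.0753 0.    ]
jar [196.5 248.7] 0.98 [0.4988 0.432  0.    ]
jar [249.1 241.9] 0.8 [0.5217 0.2842 0.    ]
jar [222.9 196.6] 0.66 [0.6494 0.3657 0.    ]
weight [393.3 241. ] 0.64 [ 0.5346 -0.1238  0.    ]
seal_a [397.7 238.9] 0.71 [ 0.5409 -0.1363  0.    ]
seal_a [304.4 194.9] 0.67 [0.6602 0.1317 0.    ]
seal_a [350.3 173.6] 0.63 [0.7259 0.0008 0.    ]
seal_a [350.  200.8] 0.45 [0.6464 0.0004 0.    ]
seal_b [397.7 238.9] 0.71 [ 0.5409 -0.1363  0.    ]
seal_b [304.4 194.9] 0.67 [0.6602 0.1317 0.    ]
seal_b [350.3 173.6] 0.63 [0.7259 0.0008 0.    ]
seal_b [350.  200.8] 0.45 [0.6464 0.0004 0.    ]
0.92 ((324.1694641113281, 245.90765380859375), (63.030067443847656, 115.25328063964844), 84.03550720214844)
scene ['fx', 'fy', 'cx', 'cy', 'extrinsics', 'shot'] [[-0.7621 -0.4582  0.4574  1.0609]
 [ 0.6474 -0.5445  0.5333  0.
[... 526 characters left out ...]
.6 252.3] 0.85 [0.6654 0.1191 0.    ]
seal_b [286.8 221.9] 0.82 [0.6583 0.0088 0.    ]
seal_b [256.8 237.7] 0.72 [0.7378 0.004  0.    ]
0.71 ((355.1044616699219, 192.0689697265625), (148.54376220703125, 84.86307525634766), 33.424808502197266)
{'t': 0.8, 'q': array([-1.3844,  0.1303,  1.4882,  0.    ,  1.523 , -0.0854]), 'dq': array([-0.002 , -0.0012, -0.0021, -0.0002, -0.0004,  0.0002]), 'joint_torque': array([ -0.0021, -55.9709, -49.2029,   0.0766,   0.0224,  -0.    ]), 'tool_pos': array([ 0.1611, -0.578 ,  0.1833]), 'orientation': array([3.1126, 0.4256, 0.0001]), 'force': array([ 0.251 , -0.2326,  0.0469]), 'wrist_torque': array([-0.0075,  0.0226, -0.0035]), 'opening': 0.09292564697684605}
```

```bash
python3 -c "
import cv2
a=cv2.imread('pics/top1.png')[150:300,220:420]
cv2.imwrite('pics/top1c.png',cv2.resize(a,None,fx=4,fy=4,interpolation=cv2.INTER_CUBIC))"
```

```text
(no output)
```

View pics/top1c.png

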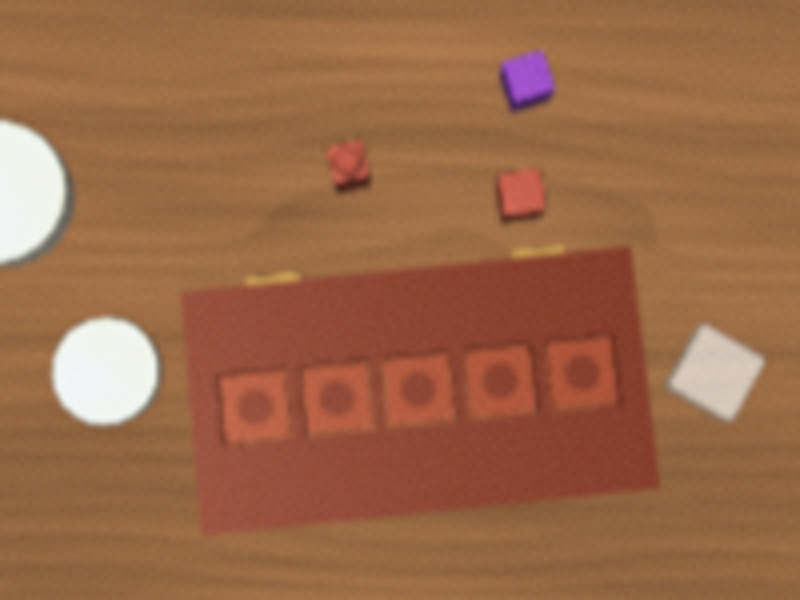

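```bash
cat > tgt.py <<'E'
from h import *
np.set_printoptions(precision=4,suppress=True)
def go(T, yaw):
    s=robot.read_state(); P=R.from_rotvec(s["orientation"]); M=P.as_matrix()
    x=np.array([np.cos(yaw),np.sin(yaw),0]); z=np.array([0,0,-1.]); y=np.cross(z,x)
    G=R.from_matrix(np.c_[x,y,z]); tr=np.degrees((P.inv()*G).as_rotvec())
    print("t",s["t"],"pos",s["tool_pos"],"F",s["force"],"turn deg",tr,"shift cm tool",M.T@(np.array(T)-s["tool_pos"])*100,"after turn",G.as_matrix().T@(np.array(T)-s["tool_pos"])*100)
E
python3 - <<'E'
from tgt import *
p=robot.read_camera("top")
c=np.array([(257,404),(338,397),(420,389),(500,382),(582,373)])/4.+[220,150]-.375
X=np.array([at_z(p,u,.0885) for u in c]); print(X)
d=X[0]-X[4]; yaw=np.arctan2(-d[0],d[1]); print(yaw, np.linalg.norm(d), X.mean(0))
go([*X.mean(0)[:2],.16],yaw)
E
```

```text
[[ 0.4973  0.1777  0.0885]
 [ 0.5032  0.1247  0.0885]
 [ 0.5098  0.071   0.0885]
 [ 0.5158  0.0185  0.0885]
 [ 0.523  -0.0352  0.0885]]
0.12014234152684346 0.2144674595530945 [0.5098 0.0713 0.0885]
t 0.85 pos [ 0.1611 -0.578   0.1833] F [ 0.786   0.2898 -0.8695] turn deg [0.0037 0.0006 8.6908] shift cm tool [ 51.0256 -53.1836   2.3235] after turn [ 42.4036 -60.2829   2.3276]
```

```bash
python3 -m jog '[[[0,0,4.35,0,0,0,0],[0,0,4.35,0,0,0,0],[0,0,0,2.6,-3.1,0,0],[0,0,0,2.6,-3.1,0,0],[0,0,0,2.6,-3.1,0,0]]]' 20; python3 -m jog '[[[0,0,0,2.6,-3.1,0,0],[0,0,0,2.6,-3.1,0,0],[0,0,0,2.6,-3.1,0,0],[0,0,0,2.6,-3.1,0,0],[0,0,0,2.6,-3.1,0,0]]]'; python3 -m jog '[[[0,0,0,2.6,-3.1,0,0],[0,0,0,2.6,-3.1,0,0],[0,0,0,2.6,-3.1,0,0],[0,0,0,2.6,-3.1,0,0],[0,0,0,2.6,-3.1,0,0]]]'; python3 -c "
from tgt import *
go([.523,-.0352,.12],.12)"
```

```text
t: 1.27
tool_pos: [0.2275, -0.4752, 0.1827]
orientation: [-3.135, -0.186, 0.0]
force: [0.7, -0.4, -0.4]
opening: 0.0646
t: 1.68
tool_pos: [0.3386, -0.3052, 0.1835]
orientation: [3.135, 0.188, 0.001]
force: [0.8, -1.0, 0.3]
opening: 0.031
t: 2.1
tool_pos: [0.4493, -0.1356, 0.1836]
orientation: [3.135, 0.188, 0.001]
force: [1.3, -0.8, 0.2]
opening: 0.001
t 2.1 pos [ 0.4493 -0.1356  0.1836] F [ 1.2923 -0.8313  0.2474] turn deg [ 0.0324 -0.0529 -0.0047] shift cm tool [ 8.5126 -9.0848  6.3676] after turn [ 8.5192 -9.0805  6.3649]
```

```bash
python3 -m jog '[[[0,0,0,2.8,-3.0,0,0],[0,0,0,2.8,-3.0,0,0],[0,0,0,2.9,-3.0,1,0],[0,0,0,0,0,2.7,0],[0,0,0,0,0,0,0]]]'; python3 - <<'E'
from tgt import *
go([.523,-.0352,.1],.12)
p=robot.read_camera("wrist"); save(p,"w1")
for i in range(-2,3):
    X=np.array([.5098,.0713,.0885])+np.array([-np.sin(.12),np.cos(.12),0])*.054*i; print(proj(p,X))
for r in robot.pinpoint(p,"lid_mid"): print(r, at_z(p,r["point"],.09))
E
```

```text
t: 2.52
tool_pos: [0.5193, -0.0364, 0.1418]
orientation: [-3.134, -0.194, 0.01]
force: [-0.1, 0.6, -1.4]
opening: 0.0004
t 2.5167 pos [ 0.5193 -0.0364  0.1418] F [-0.1298  0.6372 -1.361 ] turn deg [-0.1134  0.3725  0.2244] shift cm tool [ 0.4071 -0.0611  4.1759] after turn [ 0.3797 -0.0709  4.1784]
(np.float64(317.17559853765414), np.float64(196.64018485936262))
(np.float64(251.88730618267692), np.float64(196.40283105709028))
(np.float64(186.63002406354377), np.float64(196.16558999168257))
(np.float64(121.40373009192061), np.float64(195.92846158283808))
(np.float64(56.20840220044636), np.float64(195.6914457503316))
```

View pics/w1.png

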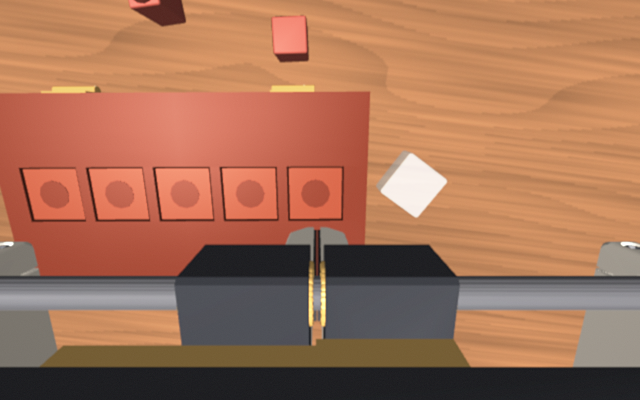

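```bash
python3 -m jog '[[[0,0,0,0.1,0,2,0],[0,0,0,0.1,0,1.5,0],[0,0,0,0,0,0.7,0],[0,0,0,0,0,0,0],[0,0,0,0,0,0,0]]]'; python3 - <<'E'
from tgt import *
go([.5245,-.0352,.0885],.12)
E
```

```text
t: 3.03
tool_pos: [0.5234, -0.0396, 0.1056]
orientation: [3.136, 0.186, 0.001]
force: [-0.4, -0.3, 0.7]
opening: 0.0004
t 3.0333 pos [ 0.5234 -0.0396  0.1056] F [-0.4126 -0.2635  0.6599] turn deg [ 0.0151 -0.0344 -0.0875] shift cm tool [ 0.1639 -0.4212  1.7124] after turn [ 0.1656 -0.4205  1.7124]
```

```bash
python3 -m jog '[[[0,0,0,0.15,-0.42,0.6,0],[0,0,0,0,0,0.5,0],[0,0,0,0,0,0,0],[0,0,0,0,0,0,0]]]'; python3 -m jog '[[[0,0,0,0,0,0.3,0],[0,0,0,0,0,0.2,0],[0,0,0,0,0,0.1,0],[0,0,0,0,0,0,0],[0,0,0,0,0,0,0]]]'; python3 - <<'E'
from tgt import *
go([.5245,-.0352,.0885],.12)
E
```

```text
t: 3.37
tool_pos: [0.5241, -0.0341, 0.0934]
orientation: [-3.136, -0.189, 0.001]
force: [-0.0, 0.9, -0.3]
opening: 0.0008
t: 3.78
tool_pos: [0.5242, -0.0343, 0.0874]
orientation: [-3.136, -0.188, 0.0]
force: [0.6, 0.8, 0.4]
opening: 0.0007
t 3.7833 pos [ 0.5242 -0.0343  0.0874] F [0.5942 0.7967 0.4152] turn deg [-0.0048  0.015  -0.0035] shift cm tool [ 0.0173  0.0965 -0.1085] after turn [ 0.0174  0.0965 -0.1085]
```

```bash
for i in 1; do python3 -m jog '[[[0,0,0,0,0,0.1,0],[0,0,0,0,0,0,0],[0,0,0,0,0,0,0]]]'; python3 -m jog '[[[0,0,0,0,0,0.1,0],[0,0,0,0,0,0,0],[0,0,0,0,0,0,0]]]';  done
```

```text
t: 4.03
tool_pos: [0.5243, -0.0343, 0.0865]
orientation: [3.136, 0.188, -0.0]
force: [-0.1, -0.3, -0.3]
opening: 0.0006
t: 4.28
tool_pos: [0.5243, -0.0343, 0.0855]
orientation: [-3.136, -0.188, 0.0]
force: [0.6, 0.1, -0.1]
opening: 0.0005
```

```bash
python3 -m jog '[[[0,0,0,0,0,0.1,0],[0,0,0,0,0,0,0],[0,0,0,0,0,0,0]]]'; python3 -m jog '[[[0,0,0,0,0,0.1,0],[0,0,0,0,0,0,0],[0,0,0,0,0,0,0]]]'
```

```text
t: 4.53
tool_pos: [0.5242, -0.0342, 0.0844]
orientation: [-3.136, -0.188, 0.0]
force: [-0.0, 0.0, 0.1]
opening: 0.0004
t: 4.78
tool_pos: [0.5243, -0.0342, 0.0835]
orientation: [-3.136, -0.188, 0.0]
force: [0.4, -0.5, 0.7]
opening: 0.0004
```

```bash
python3 - <<'E'
from h import *
p=robot.read_camera("scene"); q=p["img"][110:280,240:460]
cv2.imwrite("pics/s2.png",cv2.cvtColor(cv2.resize(q,None,fx=3.5,fy=3.5,interpolation=cv2.INTER_CUBIC),cv2.COLOR_RGB2BGR))
print(proj(p,robot.read_state()["tool_pos"]))
for r in robot.masks_of(p,"drawer"): print(r["confidence"],r["point"])
E
```

```text
(np.float64(319.5240376614964), np.float64(160.08943484046563))
```

View pics/s2.png

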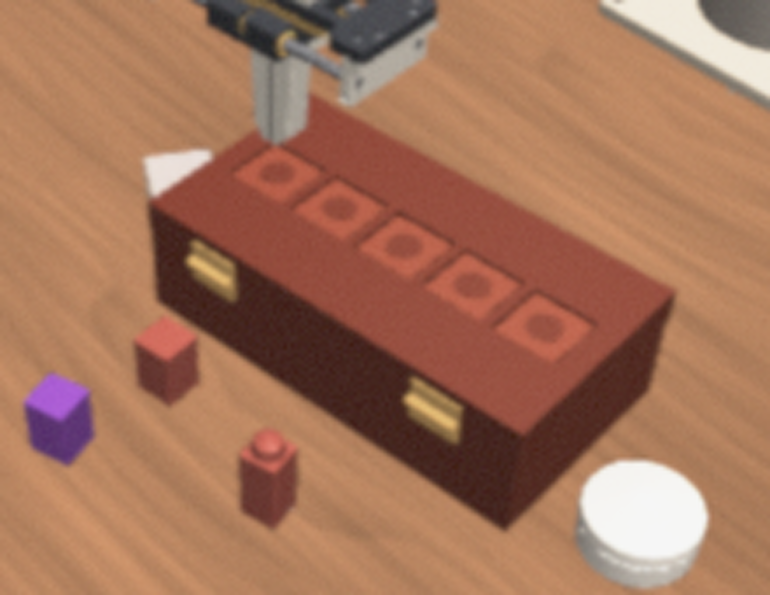

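```bash
python3 - <<'E'
from tgt import *
s=robot.read_state(); print(s["tool_pos"],s["q"],s["force"])
im=[]
for n in ("wrist","top"):
    p=robot.read_camera(n); u=proj(p,s["tool_pos"]); print(n,u,p["fx"],p["extrinsics"])
    a=p["img"].copy(); cv2.drawMarker(a,tuple(int(round(x)) for x in u),(0,255,0),cv2.MARKER_CROSS,8,1)
    if n=="top": a=cv2.resize(a[170:310,230:430],(640,448),interpolation=cv2.INTER_CUBIC)
    else: a=a[100:250]
    im.append(a)
cv2.imwrite("pics/wt.png",cv2.cvtColor(np.vstack(im),cv2.COLOR_RGB2BGR))
E
```

```text
[ 0.5243 -0.0342  0.0835] [-0.1628 -0.0004  1.8102  0.      1.3319  1.288 ] [-0.357  -0.3468 -0.4342]
wrist (np.float64(317.1086913596588), np.float64(221.13342875132284)) 316.803354143664 [[ 0.119   0.9631  0.2414  0.59  ]
 [-0.9929  0.1154  0.0289 -0.0261]
 [-0.     -0.2432  0.97    0.2847]
 [ 0.      0.      0.      1.    ]]
top (np.float64(364.55851762044057), np.float64(242.45787920108282)) 443.5342113816683 [[ 0.0256  0.9896 -0.1416  0.4663]
 [-0.9997  0.025  -0.0064  0.0831]
 [-0.0028  0.1418  0.9899  1.2595]
 [ 0.      0.      0.      1.    ]]
```

View pics/wt.png

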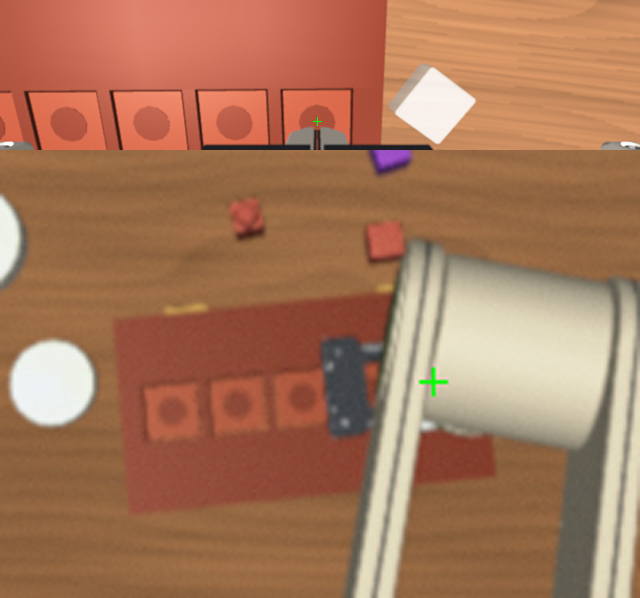

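```bash
python3 - <<'E'
from tgt import *
from scipy.optimize import least_squares
p=robot.read_camera("scene"); w=robot.read_camera("wrist")
a=p["img"][128:164,295:345]; b=w["img"][210:256,270:364]
cv2.imwrite("pics/tip.png",cv2.cvtColor(np.vstack([cv2.resize(a,(768,553),interpolation=cv2.INTER_CUBIC)[150:],cv2.resize(b,(768,376),interpolation=cv2.INTER_CUBIC)])[:,:],cv2.COLOR_RGB2BGR)[:600])
# near bottom edge of tip, from both pictures
f=lambda X: np.r_[np.subtract(proj(p,X),(320.7,150.5)),np.subtract(proj(w,X),(317,228.5))]
r=least_squares(f,[.53,-.03,.11]); print(r.x,r.fun)
E
```

```text
[ 0.5288 -0.0334  0.1119] [-2.3697  0.8935 -0.3427  0.5379]
```

View pics/tip.png

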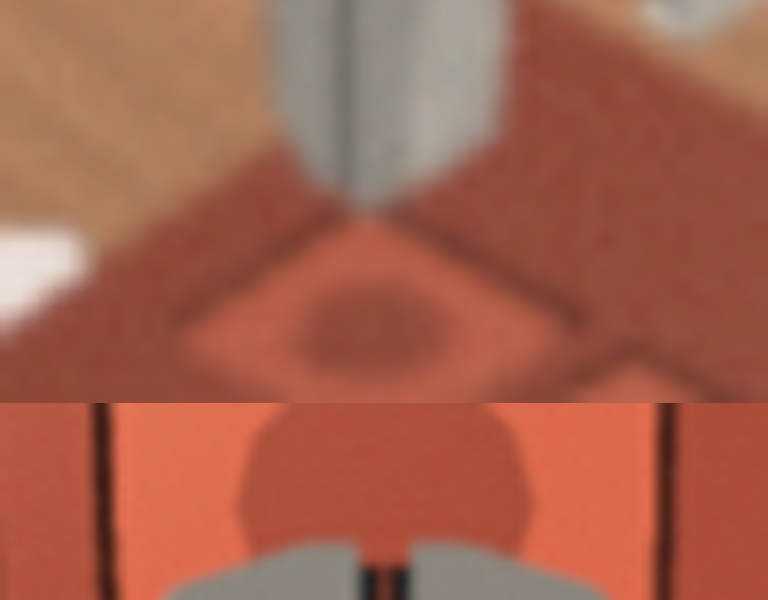

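```bash
python3 -m jog '[[[0,0,0,0,0.08,0.5,0],[0,0,0,0,0,0.5,0],[0,0,0,0,0,0,0],[0,0,0,0,0,0,0]]]'; python3 -m jog '[[[0,0,0,0,0,0.3,0],[0,0,0,0,0,0.3,0],[0,0,0,0,0,0,0],[0,0,0,0,0,0,0]]]'; python3 - <<'E'
from tgt import *
s=robot.read_state(); print(s["tool_pos"],s["force"])
p=robot.read_camera("scene"); w=robot.read_camera("wrist")
a=p["img"][128:164,295:345]; b=w["img"][190:236,270:364]
cv2.imwrite("pics/tip2.png",cv2.cvtColor(np.vstack([cv2.resize(a,(768,553),interpolation=cv2.INTER_CUBIC)[150:],cv2.resize(b,(768,376),interpolation=cv2.INTER_CUBIC)]),cv2.COLOR_RGB2BGR)[:600])
E
```

```text
t: 5.42
tool_pos: [0.5237, -0.035, 0.0727]
orientation: [-3.136, -0.188, 0.002]
force: [-0.4, -0.5, 0.1]
opening: 0.0005
t: 5.75
tool_pos: [0.5242, -0.035, 0.0672]
orientation: [-3.136, -0.188, 0.001]
force: [-0.0, -0.1, -0.2]
opening: 0.0
[ 0.5242 -0.035   0.0672] [-0.0277 -0.0897 -0.2065]
```

View pics/tip2.png

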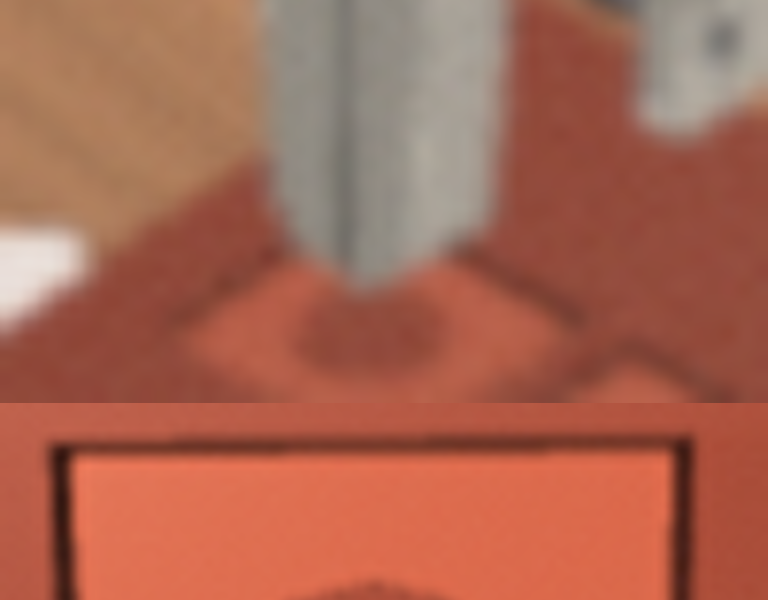

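```bash
python3 -m jog '[[[0,0,0,0,0,0.2,0],[0,0,0,0,0,0.1,0],[0,0,0,0,0,0,0],[0,0,0,0,0,0,0]]]'; python3 -m jog '[[[0,0,0,0,0,0.1,0],[0,0,0,0,0,0.1,0],[0,0,0,0,0,0,0],[0,0,0,0,0,0,0]]]'
```

```text
t: 6.18
tool_pos: [0.5243, -0.035, 0.0644]
orientation: [-3.136, -0.188, 0.0]
force: [-0.0, -0.0, 0.1]
opening: 0.0006
t: 6.52
tool_pos: [0.5243, -0.0351, 0.0624]
orientation: [-3.136, -0.188, 0.0]
force: [-0.1, -0.1, -0.7]
opening: 0.0002
```

```bash
python3 -m jog '[[[0,0,0,0,0,0.1,0],[0,0,0,0,0,0,0],[0,0,0,0,0,0,0]]]'
```

```text
t: 6.77
tool_pos: [0.5244, -0.0351, 0.0615]
orientation: [-3.136, -0.188, 0.0]
force: [0.4, 0.1, -0.9]
opening: 0.0006
```

```bash
python3 -m jog '[[[0,0,0,0,0,0.1,0],[0,0,0,0,0,0,0],[0,0,0,0,0,0,0]]]'; python3 -m jog '[[[0,0,0,0,0,0.1,0],[0,0,0,0,0,0,0],[0,0,0,0,0,0,0]]]'
```

```text
t: 7.02
tool_pos: [0.5243, -0.0351, 0.0605]
orientation: [3.136, 0.188, -0.0]
force: [0.1, 0.0, -0.9]
opening: 0.0004
t: 7.27
tool_pos: [0.5243, -0.0351, 0.0595]
orientation: [-3.136, -0.188, 0.0]
force: [-0.2, 0.5, -0.5]
opening: 0.0005
```

```bash
python3 -m jog '[[[0,0,0,0,0,0.1,0],[0,0,0,0,0,0,0],[0,0,0,0,0,0,0]]]';python3 -m jog '[[[0,0,0,0,0,0.1,0],[0,0,0,0,0,0,0],[0,0,0,0,0,0,0]]]'
```

```text
t: 7.52
tool_pos: [0.5243, -0.035, 0.0584]
orientation: [-3.136, -0.188, 0.0]
force: [0.2, -0.1, -0.2]
opening: 0.0001
t: 7.77
tool_pos: [0.5244, -0.0351, 0.0575]
orientation: [-3.136, -0.188, 0.0]
force: [-0.4, -0.2, 0.1]
opening: 0.0006
```

```bash
python3 - <<'E'
from tgt import *
s=robot.read_state(); print(s["tool_pos"],s["force"],s["joint_torque"])
p=robot.read_camera("scene"); w=robot.read_camera("wrist")
print(proj(p,[.523,-.0352,.0885]),proj(p,[.5295,-.0352,.0885]),proj(w,[.523,-.0352,.0885]))
a=p["img"][130:190,290:370]; b=w["img"][170:240,250:380]
cv2.imwrite("pics/tip3.png",cv2.cvtColor(np.hstack([cv2.resize(a,(400,300),interpolation=cv2.INTER_CUBIC),cv2.resize(b,(390,300),interpolation=cv2.INTER_CUBIC)]),cv2.COLOR_RGB2BGR))
E
```

```text
[ 0.5244 -0.0351  0.0575] [-0.3519 -0.2247  0.1121] [ -0.0004 -47.4029 -45.9666   0.0348  -0.083    0.0001]
(np.float64(319.6901200495209), np.float64(157.98786463918708)) (np.float64(317.56034406116595), np.float64(159.1275928560113)) (np.float64(317.1810273457666), np.float64(240.43272572138275))
```

View pics/tip3.png

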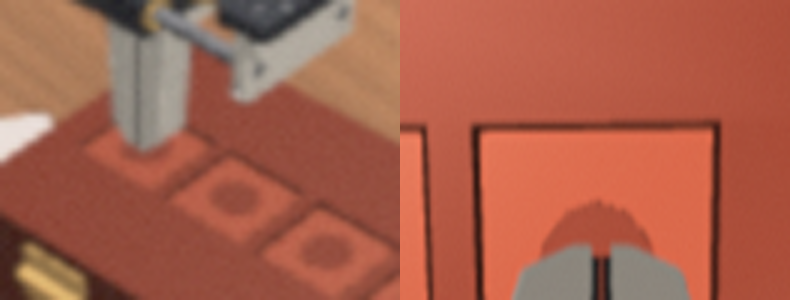

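```bash
python3 -m jog '[[[0,0,0,0,0,0.1,0],[0,0,0,0,0,0,0],[0,0,0,0,0,0,0]]]';python3 -m jog '[[[0,0,0,0,0,0.1,0],[0,0,0,0,0,0,0],[0,0,0,0,0,0,0]]]'
```

```text
t: 8.12
tool_pos: [0.5243, -0.0351, 0.0564]
orientation: [-3.136, -0.188, 0.0]
force: [-0.3, 0.4, -0.2]
opening: 0.0007
t: 8.37
tool_pos: [0.5243, -0.035, 0.0554]
orientation: [-3.136, -0.188, 0.0]
force: [-0.5, 0.3, -0.9]
opening: 0.0002
```

```bash
python3 -m jog '[[[0,0,0,0,0,0.1,0],[0,0,0,0,0,0,0],[0,0,0,0,0,0,0]]]';python3 -m jog '[[[0,0,0,0,0,0.1,0],[0,0,0,0,0,0,0],[0,0,0,0,0,0,0]]]'
```

```text
t: 8.62
tool_pos: [0.5243, -0.035, 0.0545]
orientation: [-3.136, -0.188, 0.0]
force: [-0.7, 0.1, -1.0]
opening: 0.0005
t: 8.87
tool_pos: [0.5243, -0.0351, 0.0535]
orientation: [-3.136, -0.188, 0.0]
force: [-0.3, -0.5, -0.4]
opening: 0.0005
```

```bash
python3 -m jog '[[[0,0,0,0,0,0.1,0],[0,0,0,0,0,0,0],[0,0,0,0,0,0,0]]]';python3 -m jog '[[[0,0,0,0,0,0.1,0],[0,0,0,0,0,0,0],[0,0,0,0,0,0,0]]]'
```

```text
t: 9.12
tool_pos: [0.5245, -0.0351, 0.0528]
orientation: [3.136, 0.188, 0.0]
force: [-1.5, 0.7, 3.7]
opening: 0.0005
t: 9.37
tool_pos: [0.5246, -0.0351, 0.0521]
orientation: [3.136, 0.188, 0.0]
force: [-2.3, 0.3, 6.6]
opening: -0.0001
```

```bash
python3 -m jog '[[[0,0,0,0,0,0.1,0],[0,0,0,0,0,0,0],[0,0,0,0,0,0,0]]]';python3 -m jog '[[[0,0,0,0,0,0.1,0],[0,0,0,0,0,0,0],[0,0,0,0,0,0,0]]]'; python3 -c "
from h import *
print(robot.read_state()['joint_torque'])"
```

```text
t: 9.62
tool_pos: [0.5246, -0.0351, 0.0515]
orientation: [3.136, 0.188, 0.001]
force: [-4.6, 0.6, 10.7]
opening: 0.0008
t: 9.87
tool_pos: [0.5247, -0.0351, 0.0509]
orientation: [3.136, 0.188, 0.001]
force: [-7.4, 1.3, 13.9]
opening: 0.0007
[-2.54061520e-01 -4.18044662e+01 -4.27068400e+01  1.04971791e-01
 -2.68985197e+00 -2.62424401e-04]
```

```bash
python3 -m jog '[[[0,0,0,0,0,-1.2,0],[0,0,0,0,0,0,0],[0,0,0,0,-2.7,0,0],[0,0,0,0,-2.7,0,0],[0,0,0,0,0,0,0]]]'; python3 -m jog '[[[0,0,0,0,0,0.3,0],[0,0,0,0,0,0.3,0],[0,0,0,0,0,0,0],[0,0,0,0,0,0,0]]]'; python3 -c "
from tgt import *
go([.5245-.0065,-.0352+.0536,.0534],.12)"
```

```text
t: 10.28
tool_pos: [0.5173, 0.0219, 0.0612]
orientation: [-3.134, -0.19, 0.0]
force: [0.2, 0.1, 0.2]
opening: 0.001
t: 10.62
tool_pos: [0.5176, 0.0178, 0.0549]
orientation: [3.136, 0.187, -0.001]
force: [0.7, 0.1, 0.3]
opening: 0.0003
t 10.6167 pos [0.5176 0.0178 0.0549] F [0.7396 0.1038 0.2523] turn deg [ 0.0013  0.0516 -0.0541] shift cm tool [ 0.042  -0.0549  0.1538] after turn [ 0.042  -0.0548  0.1538]
```

Good; press the second inlay.

```bash
python3 -m jog '[[[0,0,0,0.04,-0.06,0.15,0],[0,0,0,0,0,0,0],[0,0,0,0,0,0,0]]]';python3 -m jog '[[[0,0,0,0,0,0.1,0],[0,0,0,0,0,0,0],[0,0,0,0,0,0,0]]]';python3 -m jog '[[[0,0,0,0,0,0.1,0],[0,0,0,0,0,0,0],[0,0,0,0,0,0,0]]]'
```

```text
t: 10.87
tool_pos: [0.5183, 0.0189, 0.0539]
orientation: [3.136, 0.188, -0.0]
force: [-0.5, -0.2, 0.8]
opening: 0.0003
t: 11.12
tool_pos: [0.5185, 0.019, 0.0532]
orientation: [3.136, 0.188, 0.001]
force: [0.7, -0.9, 1.9]
opening: 0.0004
t: 11.37
tool_pos: [0.5186, 0.0191, 0.0525]
orientation: [3.136, 0.188, 0.001]
force: [-1.8, -1.5, 5.1]
opening: 0.0001
```

```bash
python3 -m jog '[[[0,0,0,0,0,0.1,0],[0,0,0,0,0,0,0],[0,0,0,0,0,0,0]]]';python3 -m jog '[[[0,0,0,0,0,0.1,0],[0,0,0,0,0,0,0],[0,0,0,0,0,0,0]]]'
```

```text
t: 11.62
tool_pos: [0.5186, 0.0191, 0.0519]
orientation: [3.136, 0.188, 0.001]
force: [-2.6, -1.6, 7.9]
opening: 0.0005
t: 11.87
tool_pos: [0.5186, 0.0191, 0.0513]
orientation: [3.136, 0.188, 0.001]
force: [-4.4, -1.1, 12.0]
opening: 0.0002
```

Firm. Third one.

```bash
python3 -m jog '[[[0,0,0,0,0,-1.2,0],[0,0,0,0,0,0,0],[0,0,0,0,-2.7,0,0],[0,0,0,0,-2.7,0,0],[0,0,0,0,0,0,0]]]'; python3 -m jog '[[[0,0,0,0,0,0.3,0],[0,0,0,0,0,0.3,0],[0,0,0,0,0,0.1,0],[0,0,0,0,0,0,0],[0,0,0,0,0,0,0]]]'; python3 -c "
from tgt import *
go([.5245-.013,-.0352+.1072,.0534],.12)"
```

```text
t: 12.28
tool_pos: [0.5112, 0.0762, 0.0619]
orientation: [-3.134, -0.191, 0.0]
force: [0.3, 0.8, -0.1]
opening: 0.0007
t: 12.7
tool_pos: [0.5117, 0.0721, 0.0547]
orientation: [3.136, 0.187, -0.001]
force: [0.1, 0.4, -0.4]
opening: 0.0008
t 12.7 pos [0.5117 0.0721 0.0547] F [ 0.1166  0.3749 -0.3877] turn deg [ 0.0048  0.0322 -0.0586] shift cm tool [-0.0197  0.0076  0.1316] after turn [-0.0198  0.0076  0.1316]
```

```bash
python3 -m jog '[[[0,0,0,0,0,0.1,0],[0,0,0,0,0,0,0],[0,0,0,0,0,0,0]]]';python3 -m jog '[[[0,0,0,0,0,0.1,0],[0,0,0,0,0,0,0],[0,0,0,0,0,0,0]]]';python3 -m jog '[[[0,0,0,0,0,0.1,0],[0,0,0,0,0,0,0],[0,0,0,0,0,0,0]]]'
```

```text
t: 12.95
tool_pos: [0.5119, 0.0726, 0.054]
orientation: [-3.136, -0.188, -0.0]
force: [-0.0, -0.6, -0.5]
opening: 0.0004
t: 13.2
tool_pos: [0.512, 0.0728, 0.0532]
orientation: [3.136, 0.188, 0.001]
force: [0.7, -0.6, 1.2]
opening: 0.001
t: 13.45
tool_pos: [0.5121, 0.0728, 0.0525]
orientation: [3.136, 0.188, 0.001]
force: [-1.4, -1.3, 4.4]
opening: 0.0004
```

```bash
python3 -m jog '[[[0,0,0,0,0,0.1,0],[0,0,0,0,0,0,0],[0,0,0,0,0,0,0]]]';python3 -m jog '[[[0,0,0,0,0,0.1,0],[0,0,0,0,0,0,0],[0,0,0,0,0,0,0]]]'
```

```text
t: 13.7
tool_pos: [0.5121, 0.0728, 0.0519]
orientation: [3.136, 0.188, 0.001]
force: [-2.7, -1.2, 7.8]
opening: 0.0006
t: 13.95
tool_pos: [0.5122, 0.0728, 0.0513]
orientation: [3.136, 0.189, 0.001]
force: [-5.1, -1.2, 11.8]
opening: 0.0007
```

Firm. Fourth.

```bash
python3 -m jog '[[[0,0,0,0,0,-1.2,0],[0,0,0,0,0,0,0],[0,0,0,0,-2.7,0,0],[0,0,0,0,-2.7,0,0],[0,0,0,0,0,0,0]]]'; python3 -m jog '[[[0,0,0,0,0,0.3,0],[0,0,0,0,0,0.3,0],[0,0,0,0,0,0.1,0],[0,0,0,0,0,0,0],[0,0,0,0,0,0,0]]]'; python3 -c "
from tgt import *
go([.5245-.0195,-.0352+.1608,.0534],.12)"
```

```text
t: 14.37
tool_pos: [0.5048, 0.1298, 0.062]
orientation: [-3.134, -0.191, -0.0]
force: [0.2, 1.1, 0.7]
opening: 0.0006
t: 14.78
tool_pos: [0.5053, 0.1257, 0.0547]
orientation: [3.136, 0.187, -0.001]
force: [0.0, 0.4, -0.1]
opening: 0.0004
t 14.7833 pos [0.5053 0.1257 0.0547] F [ 0.0323  0.4357 -0.1338] turn deg [ 0.0055  0.029  -0.06  ] shift cm tool [-0.0276  0.0078  0.1324] after turn [-0.0276  0.0078  0.1324]
```

```bash
python3 -m jog '[[[0,0,0,0,0,0.1,0],[0,0,0,0,0,0,0],[0,0,0,0,0,0,0]]]';python3 -m jog '[[[0,0,0,0,0,0.1,0],[0,0,0,0,0,0,0],[0,0,0,0,0,0,0]]]';python3 -m jog '[[[0,0,0,0,0,0.1,0],[0,0,0,0,0,0,0],[0,0,0,0,0,0,0]]]';python3 -m jog '[[[0,0,0,0,0,0.1,0],[0,0,0,0,0,0,0],[0,0,0,0,0,0,0]]]'
```

```text
t: 15.03
tool_pos: [0.5054, 0.1262, 0.0541]
orientation: [-3.136, -0.188, -0.0]
force: [0.3, -0.2, -0.5]
opening: 0.0004
t: 15.28
tool_pos: [0.5055, 0.1264, 0.0532]
orientation: [3.136, 0.188, 0.001]
force: [0.2, -0.5, 0.9]
opening: 0.0007
t: 15.53
tool_pos: [0.5055, 0.1264, 0.0522]
orientation: [3.136, 0.188, 0.001]
force: [0.0, -0.7, 2.6]
opening: 0.0007
t: 15.78
tool_pos: [0.5055, 0.1264, 0.0511]
orientation: [3.136, 0.188, 0.001]
force: [0.7, -0.6, 2.4]
opening: 0.0003
```

The fourth inlay gives at about 2.5 N, so it is the catch. I'll press it further in.

```bash
python3 -m jog '[[[0,0,0,0,0,0.1,0],[0,0,0,0,0,0.05,0],[0,0,0,0,0,0,0]]]';python3 -m jog '[[[0,0,0,0,0,0.1,0],[0,0,0,0,0,0.05,0],[0,0,0,0,0,0,0],[0,0,0,0,0,0,0]]]'
```

```text
t: 16.03
tool_pos: [0.5056, 0.1264, 0.0495]
orientation: [-3.136, -0.188, -0.001]
force: [0.9, -1.1, 3.5]
opening: 0.0007
t: 16.37
tool_pos: [0.5056, 0.1264, 0.0481]
orientation: [3.136, 0.188, 0.001]
force: [2.1, -1.6, 4.0]
opening: 0.0005
```

```bash
python3 -m jog '[[[0,0,0,0,0,0,0],[0,0,0,0,0,0,0],[0,0,0,0,0,-0.5,0],[0,0,0,0,0,-1,0],[0,0,0,0,0,-2,0]]]';python3 -m jog '[[[0,0,0,0,0,-3,0],[0,0,0,0,0,-3,0],[0,0,0,0,0,-3,0],[0,0,0,0,0,-3,0],[0,0,0,0,0,0,0]]]';python3 -m jog '[[[0,0,0,0,0,0,0],[0,0,0,0,0,0,0],[0,0,0,0,0,0,0],[0,0,0,0,0,0,0],[0,0,0,0,0,0,0]]]'; python3 - <<'E'
from tgt import *
p=robot.read_camera("top"); a=p["img"][150:300,170:420]
cv2.imwrite("pics/end.png",cv2.cvtColor(cv2.resize(a,(750,450),interpolation=cv2.INTER_CUBIC),cv2.COLOR_RGB2BGR))
for l in ("jar","weight","seal_a"):
    for r in robot.pinpoint(p,l)[:4]: print(l,np.round(r["point"],1),round(r["confidence"],2),at_z(p,r["point"],0))
for r in robot.masks_of(p,"drawer"): print(r["confidence"],r["point"])
E
```

```text
t: 16.78
tool_pos: [0.5026, 0.1262, 0.081]
orientation: [3.136, 0.188, -0.01]
force: [0.9, -0.2, 0.1]
opening: 0.0004
t: 17.2
tool_pos: [0.5082, 0.1271, 0.2109]
orientation: [-3.135, -0.189, -0.015]
force: [0.8, 0.5, 0.9]
opening: 0.0007
t: 17.62
tool_pos: [0.5044, 0.1263, 0.2016]
orientation: [3.136, 0.188, -0.004]
force: [-0.1, -0.2, -0.6]
opening: 0.0008
jar [197.5 249.5] 0.96 [0.4966 0.429  0.    ]
jar [223.  195.8] 0.73 [0.6517 0.3655 0.    ]
jar [248.7 245. ] 0.51 [0.5129 0.2849 0.    ]
weight [394.2 239.1] 0.73 [ 0.5401 -0.1264  0.    ]
seal_a [352.5 200.4] 0.62 [ 0.6478 -0.0067  0.    ]
seal_a [306.6 193.2] 0.57 [0.6653 0.1255 0.    ]
seal_a [351.5 171.5] 0.53 [ 0.7322 -0.0026  0.    ]
```

View pics/end.png

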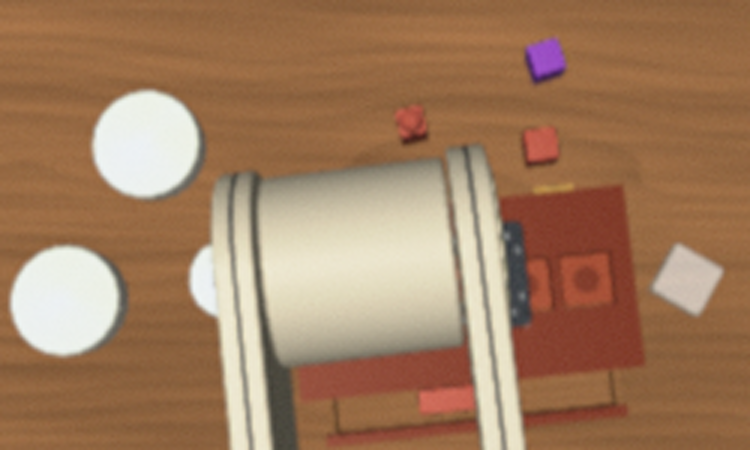

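```bash
python3 - <<'E'
from tgt import *
p=robot.read_camera("top"); c=np.array([.511,.0713]); ex=np.array([np.cos(.12),np.sin(.12)])
for uv in ((625,411),(330,442)):
    for z in (.04,.05): print(z,(at_z(p,np.array(uv)/3+[170,150],z)[:2]-c)@ex)
s=robot.read_state(); print(s["t"],s["tool_pos"],s["force"])
robot.close_job()
E
```

```text
0.04 -0.12048708402314562
0.05 -0.11985164413326076
0.04 -0.12275219231135363
0.05 -0.12209817894500134
17.9167 [0.5053 0.1264 0.2029] [-0.3175  0.5674 -0.3698]
the job is handed in; nothing more can be done
```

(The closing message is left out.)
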